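Prop the splash cover and open the dosing valve

ROBOT

A 7-joint arm with a two-finger parallel gripper is mounted at the origin on the work surface. World frame = base frame: x ahead of the robot, y to its left, z up, the work surface at z = 0. Lengths are in m, angles in rad, forces in N, time in s.
With the tool pointing down it reaches from about 0.425 to 0.925 m from the base axis. Payload 6.8 kg.
Tool frame: the origin (TCP) lies on the centre line of the jaws, within the pads' length; the fingertips stand bot.tip_reach ahead of it and the grasp point (between the pads) lies 3 mm ahead of it (bot.tip_reach is the distance from the TCP to the fingertips, in m); z points along the fingers, y is the line along which they close (so a half turn about z gives the same grasp; the last joint's range is limited). The gripper opens to 85 mm and grips with 20 to 120 N. Pads are 22 mm wide; open, the fingers measure 114 mm over their backs; the gripper's body (76 mm by 85 mm) begins 54 mm behind the grasp point. The pads swing forward as they close: fully open they stand 13 mm farther back than shut.
Start: joints at [-1.218, 0.477, 0.022, 1.555, -0.011, 1.109, -0.083], TCP at [0.3, 0.605, 0.253] pointing down, gripper open.
Joint ranges: [-2.96, 2.96], [-0.34, 2.1], [-1.41, 1.46], [0.24, 2.44], [-1.37, 4.51], [0.17, 1.92], [-2.96, 2.96]. Speed limits (rad/s): [2.39, 2.39, 3.14, 3.14, 3.14, 3.14, 3.14].

INTERFACE

Orientations are given as a unit quaternion [w, x, y, z].
In Python, from station import bot gives the robot as it stands.
- The arm moves only by the tool jog_arm, never from a script. Its argument "deltas" is a list of rows, each a list of 7 numbers: the shift along the world's x, y, z in m, then the turn, a rotation vector about the world's x, y, z in rad, then the opening, from 0 (shut) to 1 (fully open). In form: [[x, y, z, rx, ry, rz, grip], ...]. A call has 1 to 10 rows; each row shifts and turns the commanded pose from where the row before left it; what a row does not reach is not made up. A row lasts 1/10 s, in which the tool goes at most 50 mm and 8.59 degrees, less where a joint would pass 70% of its speed; a pose out of reach is approached as far as the arm can. A call with a gripper value outside its range is refused whole. The fingers move at their own pace and stop on an object; "newtons" is the grip in N (left out, the last holds). Time passes only in rows, so rows that do not move let the fingers close. It gives the time, the measured TCP pose, the force, the opening and the grip force at its end, in the units of the state.
- bot.get_obs(): the state, without advancing time (a new reading comes with each control period).
- bot.read_camera(name): name is "scene" or "top" or "wrist"; returns a dict with "img" (400x640x3 uint8, red, green, blue), "K" (3x3 intrinsics, pixels), "eye" and "attitude" of the camera in the world. Camera axes: x right, y down, z forward; pixel columns grow to the right and rows downward; lengths in m; the calibration is good to about 2 mm. A picture is of the moment at which its call begins. There is no depth.
- bot.hand_in(): hands the job in; it is judged then, once.
The state is a dict: "t": time; "q": joint angles; "joint_vel": joint speeds; "joint_torque": joint torques, N m; "eef_pos": TCP position; "tool_rot": TCP orientation; "contact_force": force on the tool from outside, world axes, zero at the start; "torque": the same for the moment, N m; "gripper_width": opening from 0.0 (shut) to 1.0 (fully open); "grasp_force": force on a finger pad.
Only numpy, scipy, OpenCV 4.12 (cv2) and the standard library are available. Lean on these libraries where they do the work, as an engineer would, in place of code of your own. Each camera call takes 0.05 s, during which the arm holds its last target. There are 200 camera calls.

TASK

Lift the splash cover of the dosing unit right up, and before it sinks again stand the steel stay post from the rack fully home in the unit's socket so that the cover comes to rest against it and stays open. Then push the red dial in gently against its spring (never to the bottom), turn it clockwise past its gate all the way to its end stop at the green mark, and let it spring back up; push the post home gently and leave the other things on the table as they are.

Things in the scene. Friction and masses are not known exactly. Their poses are not given: they have to be found in the camera images.
- unit: flower-food dosing unit fixed to the table: blue open-topped housing 270 x 250 mm, 100 mm high, 12 mm walls; grey inner deck 36 mm above the table. Origin: on its underside, 107 mm in front of the hinge line, mid-width; x points from the robot's side to the hinge side, z up. An aluminium socket block, 80 x 130 mm, 60 mm high, stands against its right side (-y); two brass pipe stubs on its left.
- socket (a point): centre of the mouth of the round blind hole in the aluminium block, 60 mm above the table: 20 mm wide, 52 mm deep, 3 mm chamfer. Axes as the unit's. It lies 34 mm in front of the hinge line and 205 mm to the right of the unit's middle.
- cover (a joint): angle of the clear splash cover with orange rim (242 x 246 x 6 mm, hinged at its far edge): 0 shut, level, over the dial; 1.55 straight up at its stop. Soft-closing: resists with 4.5 N m per rad/s (0.3 rad/s takes 7 N at the handle); let go near the stop it sinks, reaching 1.3 after about 10 s. If it sinks below 1.33 before the post is in, lift it again.
- cover_hinge (a point): point on the hinge axis, mid-width, 102 mm above the table. Axes turn with the cover: y is the hinge axis, x points from the free edge to the hinge.
- cover_rod (a point): steel rod, 10 mm thick, sticking out sideways from the cover's right edge (to 235 mm from the unit's middle), 75 mm from the hinge; this point is on its axis, in line with the socket. Once the post is in the socket the sinking cover's rod comes to rest against the far side of the post, at a cover angle of about 1.2 to 1.3.
- cover_handle (a point): middle of the cover's orange bar handle: a round bar 100 mm long parallel to the hinge, its axis 35 mm above the cover's face, 205 mm from the hinge along the cover and 41 mm above the hinge axis when shut. Pinch it from above, fingers closing across the bar; it turns between the fingers as the cover swings.
- post_mid (a point): half-way up the stay post: steel, upright, 205 mm long, 18 mm thick; flange 34 mm wide with its underside 50 mm above the foot; orange head 22 mm wide over the top 35 mm. z points up to the head. Grip the head from above, about 85 mm above this point, so the fingers stay above the cover's rod. Starts in one of the rack's holes, flange on the rack; is home when the flange sits on the socket block.
- post_tip (a point): centre of the foot of the stay post, 102.5 mm below post_mid; the foot is chamfered 3 mm.
- dial_grip (a point): on the axis of the red dial at the height to grip: 12 mm below the top of a fluted round knob, 34 mm across, 36 mm high. The white line on top points to -x of this frame. Pinch the knob across its 34 mm with an upright tool.
- dial_collar (a point): top of the fixed black collar (64 mm wide, 7 mm high) on the deck around the dial's axis, 42 mm above the table, 169 mm in front of the hinge line, 41 mm below dial_grip at rest; keep the fingertips above it. The deck is clear for 70 mm around.
- dial (a joint): turn of the dial, growing clockwise from above: starts in 0 to 0.3 (white line near the red mark); firm end stop at 1.35 (green mark). A gate blocks it from 0.45 to 1.1 unless pressed in: the soft spring yields from 4 N, the dial clears the gate at about 10 N of downward push and bottoms at 18 N; 12 to 13 N is right. Beyond 1.15 it springs up when let go. Turning takes under 0.1 N m.
- rack: wooden rack fixed to the table, 60 x 170 x 60 mm, three holes like the socket in a row along its y, 55 mm apart, holding the post and two stakes. Origin: centre of the underside.
- stake_a_mid (a point): half-way up a pale wooden planting stake in the rack, 18 mm thick, 114 mm long. Bystander.
- stake_b_mid (a point): half-way up a green plastic planting stake in the rack, 18 mm thick, 134 mm long. Bystander.
- bucket_mid (a point): half-way up a blue bucket, 210 mm wide, 150 mm high. Bystander.
- food_mid (a point): half-way up a green flower-food bottle, 72 mm wide, 190 mm high. Bystander.
- tape_mid (a point): centre of a white tape roll lying flat, 100 mm wide, 24 mm high. Bystander.
- shears_mid (a point): pivot of red-handled pruning shears lying flat, about 170 mm long, 12 mm high. Bystander.
- flowerpot_mid (a point): half-way up a terracotta flower pot, 104 mm wide, 92 mm high. Bystander.

How it is judged:
On the way, in this order (a step that is already met when the one before it is completed fails the run):
1. the cover has been lifted right up (value of joint cover above 1.4 rad), for 0.2 s.
2. the stay post stands home in the socket with the cover still up behind it (horizontal distance between post_tip and socket below 0.004 m and z of post_tip in the frame of socket below -0.044 m and angle between post_tip's own z axis and vertical below 0.15 rad and value of joint cover above 1.05 rad), for 0.2 s.
3. the dial has been turned to its end stop at the green mark (value of joint dial above 1.2 rad), for 0.1 s.
At the end, for the whole second after the job is handed in: The stay post stands in the socket (foot over 44 mm down, within 4 mm of the axis, upright within 0.15 rad), the cover rests on it by its rod, open beyond 1.05 rad, and the dial stands beyond 1.2 rad (stop 1.35), sprung back up to within 1.5 mm; all at rest (all of step 2 and contact force between post and cover_c1 above 0.15 N and value of joint dial above 1.2 rad and distance of dial_grip from where it was at the start of the episode below 0.0015 m and linear speed of post below 0.01 m/s); the robot touches nothing.
It fails at once if the dial is pushed to the bottom of its travel (more than 13 mm) (distance of dial_grip from where it was at the start of the episode above 0.013 m).
It fails at once if the post is rammed into the unit (over 60 N) (contact force between post and unit above 60 N).
It fails at once if a bystander (stake, bucket, bottle, tape, shears, flower pot) is moved by more than 30 mm (distance of any of bucket_mid, food_mid, tape_mid, shears_mid, flowerpot_mid, stake_a_mid, stake_b_mid from where it was at the start of the episode above 0.03 m).
It also fails if it takes over 72 s, if anything falls off the work surface, if the arm or the gripper's body presses on something with over 40 N, if the wrist force passes 120 N, or if a joint passes its speed limit or range.

## Working session

There is one attempt and no reset: what is moved stays moved. The work goes in short steps, Python scripts to look and compute and a tool call to move; the robot and the scene stay as the last step left them, time stands still between calls to the robot, and variables do not carry over. Pictures are saved under pics/ and viewed, at most 10 in all, crops included, and the job is handed in when it is done.

Besides the shell and the picture viewer there is one more tool, called as name(argument=value, ...), one argument or row to a line, values as JSON. jog_arm: Moves the arm, as the interface text tells. Its arguments: {"type":"object","properties":{"deltas":{"type":"array"},"newtons":{"type":"number"}},"required":["deltas"]}

```bash
ls; mkdir -p pics
python3 - <<'E'
from station import bot
import cv2,pickle
print(bot.tip_reach, bot.get_obs())
d={}
for n in ["scene","top"]:
    c=bot.read_camera(n); d[n]=c
    cv2.imwrite(f"pics/{n}0.png",c["img"][:,:,::-1]); print(n,c["K"],c["eye"],c["attitude"])
pickle.dump(d,open("c0.pkl","wb"))
E
```

```text
pics
0.022 {'t': 0.0, 'q': array([-1.21808794,  0.47779775,  0.02233331,  1.55645395, -0.01151386,
        1.10928022, -0.0831257 ]), 'joint_vel': array([-1.96988407e-03,  7.36408026e-05,  5.19487632e-04, -5.27096797e-04,
        2.00027671e-04, -8.61143294e-04, -8.36939838e-04]), 'joint_torque': array([ 1.06604439e-03, -5.96443355e+01,  1.60802018e+00, -2.81212538e+01,
        1.23307348e-02,  9.13412921e-03,  2.48006552e-05]), 'eef_pos': array([0.29991345, 0.60409998, 0.25232606]), 'tool_rot': array([-1.48307065e-04,  2.28373199e-01,  9.73573244e-01, -8.93459012e-04]), 'contact_force': array([ 0.2876682 , -0.47658082, -0.59642514]), 'torque': array([-0.00632861,  0.02278468,  0.00254205]), 'grasp_force': 0.0, 'gripper_width': 1.004719766920229}
scene [[485.95980167   0.         317.67607162]
 [  0.         485.95980167 202.41098335]
 [  0.           0.           1.        ]] [ 1.16491492 -0.76041746  1.10343549] [-0.36343229  0.87463589  0.29803609 -0.11875827]
top [[456.82433984   0.         311.23727591]
 [  0.         456.82433984 195.38460961]
 [  0.           0.           1.        ]] [0.30539048 0.03011985 1.36828948] [-0.07254592  0.72494023 -0.68124995  0.07139505]
```

View pics/scene0.png

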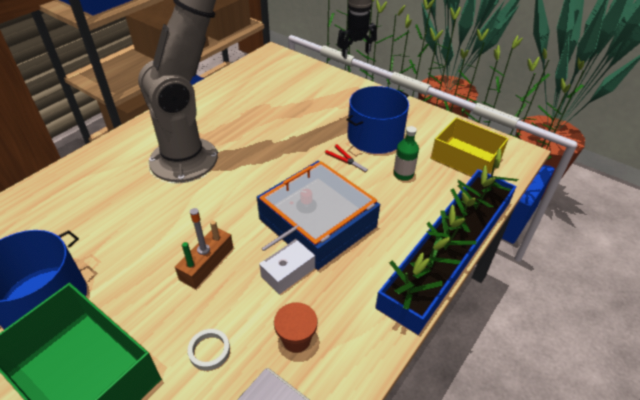

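View pics/top0.png

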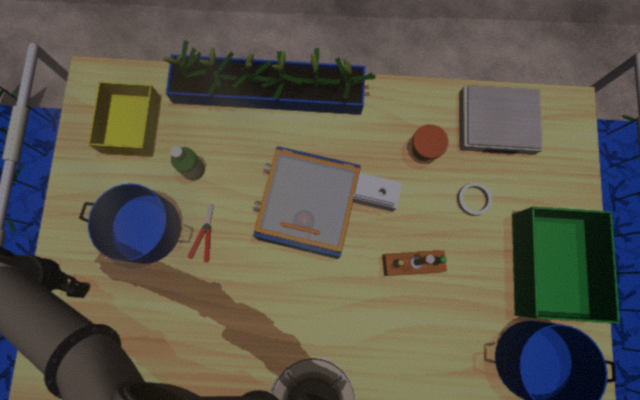

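The overview shows the unit near top-pixel (305,205), the handle bar at (300,228), the socket block hole near (382,191), and the rack at (415,262) with the post in its middle hole. I'll zoom in to measure.

```bash
cat > h.py <<'E'
import numpy as np,cv2,pickle
from scipy.spatial.transform import Rotation as R
def rot(q): return R.from_quat([q[1],q[2],q[3],q[0]]).as_matrix()
def at_z(c,px,z):
    d=rot(c["attitude"])@np.linalg.inv(c["K"])@np.array([px[0],px[1],1.]); e=np.array(c["eye"])
    return e+d*(z-e[2])/d[2]
def proj(c,P):
    p=c["K"]@(rot(c["attitude"]).T@(np.array(P,float)-c["eye"])); return p[:2]/p[2]
def crop(c,x0,y0,w,h,s,f): cv2.imwrite(f,cv2.resize(c["img"][y0:y0+h,x0:x0+w,::-1],None,fx=s,fy=s,interpolation=cv2.INTER_CUBIC))
E
python3 - <<'E'
from h import *
d=pickle.load(open("c0.pkl","rb"))
t,s=d["top"],d["scene"]
crop(t,245,140,215,145,3.7,"pics/tc.png")
crop(s,165,150,225,145,3.5,"pics/sc.png")
print(at_z(t,(382,191),.06),at_z(t,(415,262),.06),at_z(t,(303,217),.1))
E
```

```text
[ 0.60182308 -0.16561225  0.06      ] [ 0.40123597 -0.26553183  0.06      ] [0.50417491 0.05962327 0.1       ]
```

View pics/tc.png

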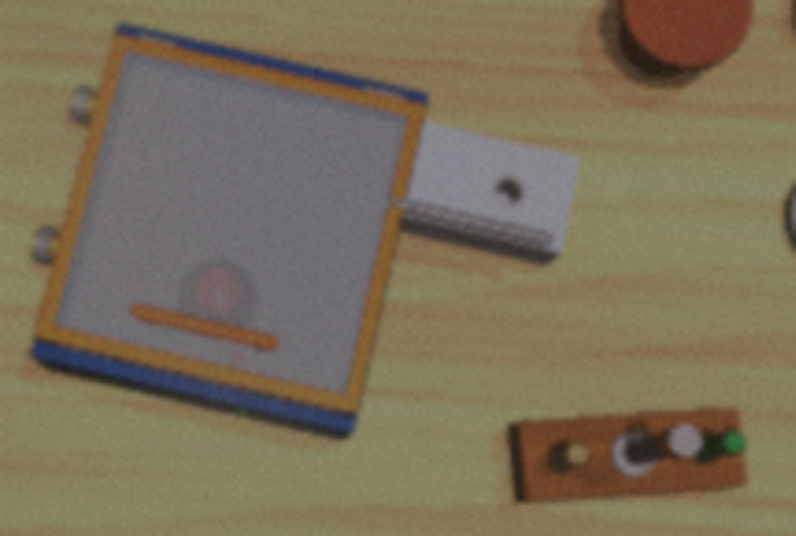

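View pics/sc.png

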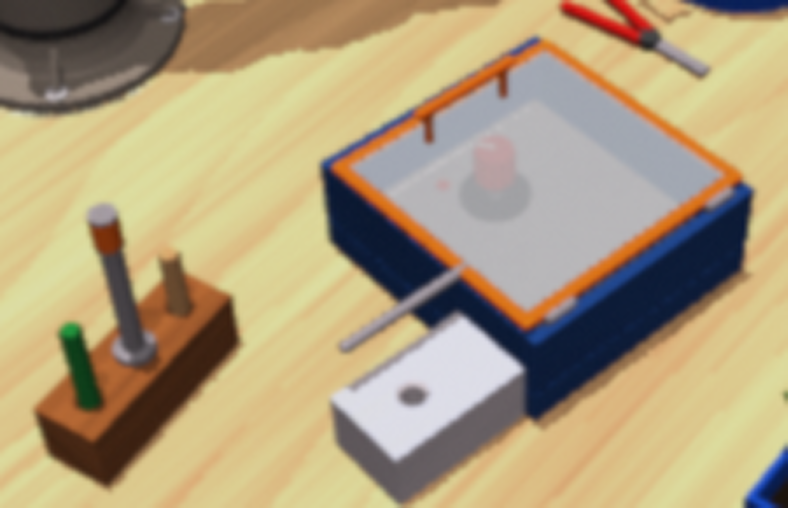

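Crop pixels: handle ends at top (137,311)/(273,343), socket hole (508,189), rod end (550,238), and post head top (686,440). In the scene crop, hole (413,395) and head (103,213). I'll fit the poses from these.

Run:
```python
from h import *
from scipy.optimize import least_squares
d=pickle.load(open("c0.pkl","rb"));t,s=d["top"],d["scene"]
T=lambda u,v:(245+(u-1.35)/3.7,140+(v-1.35)/3.7); S=lambda u,v:(165+(u-1.2)/3.5,150+(v-1.2)/3.5)
obs=[(t,T(137,311),(-98,50,143)),(t,T(273,343),(-98,-50,143)),(t,T(508,189),(73,-205,60)),(t,T(550,240),(32,-235,102)),
(t,T(119,26),(135,125,100)),(t,T(427,95),(135,-125,100)),(t,T(350,418),(-135,-125,100)),(t,T(36,338),(-135,125,100)),
(s,S(418,115),(-98,-50,143)),(s,S(510,62),(-98,50,143)),(s,S(413,396),(73,-205,60)),(s,S(345,347),(32,-235,102)),(t,T(218,290),(-62,0,95))]
def P(p,l): 
    c,q=np.cos(p[2]),np.sin(p[2]); x,y,z=np.array(l)/1e3; return [p[0]+c*x-q*y,p[1]+q*x+c*y,z]
f=lambda p:np.concatenate([proj(c,P(p,l))-u for c,u,l in obs])
r=least_squares(f,[.55,.04,-.2],loss="soft_l1"); print(r.x); print(f(r.x).reshape(-1,2).round(1).tolist())
for n,l in dict(handle=(-98,0,143),socket=(73,-205,60),dial=(-62,0,83),hinge=(107,0,102)).items(): print(n,np.round(P(r.x,l),4))
ob=[(t,T(686,440)),(s,S(103,213))]
g=lambda q:np.concatenate([proj(c,[q[0],q[1],.215])-u for c,u in ob])
r=least_squares(g,[.4,-.27]); print("head",r.x,g(r.x))
print("flange",at_z(t,T(634,455),.066),at_z(s,S(134,347),.066))
print("stakes a,b tops",at_z(t,T(576,454),.124),at_z(s,S(170,254),.124),at_z(t,T(733,442),.144),at_z(s,S(71,329),.144))
a,b=at_z(t,T(514,425),.06),at_z(t,T(738,409),.06); print("rack dir",a,b)
```

```text
[ 0.56417171  0.04826584 -0.16811818]
[[0.4, -0.1], [-0.3, -0.3], [0.2, 0.3], [-1.2, -0.4], [0.3, -4.3], [1.3, -3.9], [2.0, 0.5], [-0.7, 1.5], [0.1, -1.2], [-0.8, -1.2], [-0.2, -1.0], [-0.1, 0.2], [-0.2, -0.3]]
handle [0.4676 0.0647 0.143 ]
socket [ 0.6018 -0.1661  0.06  ]
dial [0.503  0.0586 0.083 ]
hinge [0.6697 0.0304 0.102 ]
head [ 0.40164676 -0.26727406] [-0.31823191 -0.35989637 -0.49562348 -0.05061254]
flange [ 0.39926283 -0.26699013  0.066     ] [ 0.40357583 -0.26890885  0.066     ]
stakes a,b tops [ 0.39318294 -0.21142603  0.124     ] [ 0.39909312 -0.21444321  0.124     ] [ 0.40733798 -0.32026189  0.144     ] [ 0.41189457 -0.3223281   0.144     ]
rack dir [ 0.41689483 -0.17564412  0.06      ] [ 0.43991161 -0.34807654  0.06      ]
```

jog_arm(
  deltas=[
    [0.0, -0.02, 0.02, 0, 0, -0.06, 1],
    [0.01, -0.04, 0.02, 0, 0, -0.12, 1],
    [0.01, -0.047, 0.01, 0, 0, -0.13, 1],
    [0.01, -0.047, 0.01, 0, 0, -0.13, 1],
    [0.01, -0.047, 0.01, 0, 0, -0.13, 1],
    [0.01, -0.047, 0.01, 0, 0, -0.13, 1],
    [0.01, -0.047, 0.01, 0, 0, -0.13, 1],
    [0.01, -0.047, 0.01, 0, 0, -0.13, 1],
    [0.015, -0.046, 0.0, 0, 0, -0.13, 1],
    [0.015, -0.046, 0.0, 0, 0, -0.13, 1],
  ],
)

```text
t: 1.1
eef_pos: [0.4002, 0.1686, 0.3535]
tool_rot: [-0.0, 0.747, 0.665, 0.0]
contact_force: [1.6, -0.0, -0.1]
gripper_width: 0.998
grasp_force: 0.0
```

jog_arm(
  deltas=[
    [0.015, -0.046, 0.0, 0, 0, -0.058, 1],
    [0.015, -0.046, 0.0, 0, 0, 0, 1],
    [0.015, -0.046, 0.0, 0, 0, 0, 1],
    [0.015, -0.046, 0.0, 0, 0, 0, 1],
    [0.015, -0.046, 0.0, 0, 0, 0, 1],
    [0.015, -0.04, 0.0, 0, 0, 0, 1],
    [0, -0.02, 0.0, 0, 0, 0, 1],
    [0, 0, 0.0, 0, 0, 0, 1],
    [0, 0, 0, 0, 0, 0, 1],
  ],
)

```text
t: 2.0
eef_pos: [0.4898, -0.119, 0.3529]
tool_rot: [-0.0, 0.764, 0.645, -0.0]
contact_force: [1.2, -0.1, 0.9]
gripper_width: 1.001
grasp_force: 0.0
```

Run:
```python
from h import *
from station import bot
c=bot.read_camera("wrist"); pickle.dump(c,open("w1.pkl","wb")); cv2.imwrite("pics/w1.png",c["img"][:,:,::-1])
o=bot.get_obs(); print(o["t"],o["eef_pos"],o["tool_rot"],o["q"],c["eye"])
p=[.56417171,.04826584,-.16811818]
for n,P in dict(handle=(.4676,.0647,.143),socket=(.6018,-.1661,.06),head=(.4016,-.2673,.215)).items(): print(n,proj(c,P))
```

```text
2.05 [ 0.48998236 -0.11817064  0.3529734 ] [-4.81359007e-04  7.63551629e-01  6.45746602e-01 -6.52054866e-05] [-0.57385153  0.10683091  0.76077538  1.86258688 -0.07940186  1.20337749
  0.04590966] [ 0.50361473 -0.04512134  0.47247602]
handle [267.27079152  -1.01636554]
socket [402.11466793 181.44590803]
head [263.84273291 334.87273451]
```

View pics/w1.png

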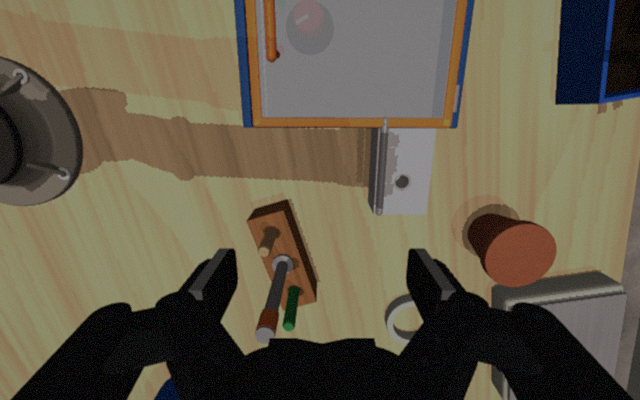

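The wrist picture shows the socket hole at (402,182) and the post head top at (264,334). Both are within 1 px of the prediction, so I'll go to the handle.

jog_arm(
  deltas=[
    [-0.002, 0.02, -0.01, 0, 0, 0, 1],
    [-0.004, 0.038, -0.03, 0, 0, 0, 0.7],
    [-0.004, 0.038, -0.03, 0, 0, 0, 0.6],
    [-0.004, 0.038, -0.03, 0, 0, 0, 0.6],
    [-0.004, 0.029, -0.03, 0, 0, 0, 0.6],
    [-0.004, 0.02, -0.03, 0, 0, 0, 0.6],
    [0, 0, -0.022, 0, 0, 0, 0.6],
    [0, 0, -0.01, 0, 0, 0, 0.6],
    [0, 0, 0, 0, 0, 0, 0.6],
    [0, 0, 0, 0, 0, 0, 0.6],
  ],
  newtons=50,
)

```text
t: 3.05
eef_pos: [0.4686, 0.0637, 0.1621]
tool_rot: [0.0, 0.764, 0.645, 0.001]
contact_force: [0.1, 0.5, 0.3]
gripper_width: 0.598
grasp_force: 0.0
```

Run:
```python
from h import *
from station import bot
c=bot.read_camera("wrist"); cv2.imwrite("pics/w2.png",c["img"][:,:,::-1])
o=bot.get_obs(); print(o["t"],o["eef_pos"],o["tool_rot"],o["contact_force"],proj(c,(.4676,.0647,.143)))
```

```text
3.1 [0.46896012 0.06359287 0.1624042 ] [2.84704854e-04 7.64114994e-01 6.45079274e-01 9.62197724e-04] [ 0.84597272 -0.07961403 -0.18352884] [317.51600859 254.01576859]
```

View pics/w2.png

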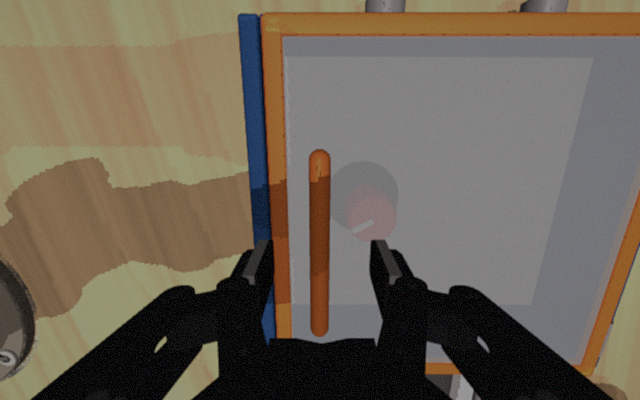

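The bar at column 319 is centred between the fingers, as predicted. I'll lower and close.

jog_arm(
  deltas=[
    [0, 0, -0.011, 0, 0, 0, 0.5],
    [0, 0, 0, 0, 0, 0, 0],
    [0, 0, 0, 0, 0, 0, 0],
    [0, 0, 0, 0, 0, 0, 0],
    [0, 0, 0, 0, 0, 0, 0],
    [0, 0, 0, 0, 0, 0, 0],
  ],
  newtons=50,
)

```text
t: 3.7
eef_pos: [0.4674, 0.0635, 0.1502]
tool_rot: [-0.0, 0.764, 0.645, -0.001]
contact_force: [-3.7, -0.1, 1.1]
gripper_width: 0.103
grasp_force: 48.8
```

```bash
cat > arc.py <<'E'
import numpy as np
u=np.array([np.cos(-.1681),np.sin(-.1681)])
def h(t,d=.008,lean=.25,T=1.53):  # TCP pos relative to hinge for bar, tool leaned by a
    a=lean*t/T; x=-.205*np.cos(t)+.041*np.sin(t)+d*np.sin(a); z=.205*np.sin(t)+.041*np.cos(t)+d*np.cos(a)
    return np.array([u[0]*x,u[1]*x,z]),a
ts=np.concatenate([[0,.02],np.linspace(.06,1.46,29),[1.495,1.52]])
P=[h(t) for t in ts]
for i in range(1,len(ts)):
    d=P[i][0]-P[i-1][0]; a=P[i][1]-P[i-1][1]
    print([float(round(v,4)) for v in (*d,-u[1]*a,u[0]*a,0)],round(ts[i],2))
E
python3 arc.py
```

```text
[0.0009, -0.0001, 0.0041, 0.0005, 0.0032, 0.0] 0.02
[0.002, -0.0003, 0.0081, 0.0011, 0.0064, 0.0] 0.06
[0.0029, -0.0005, 0.01, 0.0014, 0.0081, 0.0] 0.11
[0.0034, -0.0006, 0.0099, 0.0014, 0.0081, 0.0] 0.16
[0.0039, -0.0007, 0.0097, 0.0014, 0.0081, 0.0] 0.21
[0.0044, -0.0007, 0.0095, 0.0014, 0.0081, 0.0] 0.26
[0.0048, -0.0008, 0.0093, 0.0014, 0.0081, 0.0] 0.31
[0.0053, -0.0009, 0.009, 0.0014, 0.0081, 0.0] 0.36
[0.0057, -0.001, 0.0087, 0.0014, 0.0081, 0.0] 0.41
[0.0062, -0.001, 0.0084, 0.0014, 0.0081, 0.0] 0.46
[0.0066, -0.0011, 0.0081, 0.0014, 0.0081, 0.0] 0.51
[0.007, -0.0012, 0.0078, 0.0014, 0.0081, 0.0] 0.56
[0.0073, -0.0012, 0.0074, 0.0014, 0.0081, 0.0] 0.61
[0.0077, -0.0013, 0.007, 0.0014, 0.0081, 0.0] 0.66
[0.008, -0.0014, 0.0066, 0.0014, 0.0081, 0.0] 0.71
[0.0083, -0.0014, 0.0062, 0.0014, 0.0081, 0.0] 0.76
[0.0086, -0.0015, 0.0058, 0.0014, 0.0081, 0.0] 0.81
[0.0089, -0.0015, 0.0054, 0.0014, 0.0081, 0.0] 0.86
[0.0092, -0.0016, 0.0049, 0.0014, 0.0081, 0.0] 0.91
[0.0094, -0.0016, 0.0044, 0.0014, 0.0081, 0.0] 0.96
[0.0096, -0.0016, 0.0039, 0.0014, 0.0081, 0.0] 1.01
[0.0098, -0.0017, 0.0035, 0.0014, 0.0081, 0.0] 1.06
[0.0099, -0.0017, 0.003, 0.0014, 0.0081, 0.0] 1.11
[0.0101, -0.0017, 0.0025, 0.0014, 0.0081, 0.0] 1.16
[0.0102, -0.0017, 0.0019, 0.0014, 0.0081, 0.0] 1.21
[0.0103, -0.0017, 0.0014, 0.0014, 0.0081, 0.0] 1.26
[0.0103, -0.0018, 0.0009, 0.0014, 0.0081, 0.0] 1.31
[0.0104, -0.0018, 0.0004, 0.0014, 0.0081, 0.0] 1.36
[0.0104, -0.0018, -0.0001, 0.0014, 0.0081, 0.0] 1.41
[0.0103, -0.0018, -0.0007, 0.0014, 0.0081, 0.0] 1.46
[0.0072, -0.0012, -0.0008, 0.001, 0.0056, 0.0] 1.5
[0.0051, -0.0009, -0.0007, 0.0007, 0.004, 0.0] 1.52
```

jog_arm(
  deltas=[
    [0.0009, -0.0001, 0.0041, 0.0005, 0.0032, 0, 0],
    [0.002, -0.0003, 0.0081, 0.0011, 0.0064, 0, 0],
    [0.0029, -0.0005, 0.01, 0.0014, 0.0081, 0, 0],
    [0.0034, -0.0006, 0.0099, 0.0014, 0.0081, 0, 0],
    [0.0039, -0.0007, 0.0097, 0.0014, 0.0081, 0, 0],
    [0.0044, -0.0007, 0.0095, 0.0014, 0.0081, 0, 0],
    [0.0048, -0.0008, 0.0093, 0.0014, 0.0081, 0, 0],
    [0.0053, -0.0009, 0.009, 0.0014, 0.0081, 0, 0],
    [0.0057, -0.001, 0.0087, 0.0014, 0.0081, 0, 0],
  ],
)

```text
t: 4.6
eef_pos: [0.4979, 0.0582, 0.2276]
tool_rot: [-0.029, 0.763, 0.645, -0.025]
contact_force: [-10.1, 1.8, -9.2]
gripper_width: 0.1
grasp_force: 48.5
```

jog_arm(
  deltas=[
    [0.0062, -0.001, 0.0084, 0.0014, 0.0081, 0, 0],
    [0.0066, -0.0011, 0.0081, 0.0014, 0.0081, 0, 0],
    [0.007, -0.0012, 0.0078, 0.0014, 0.0081, 0, 0],
    [0.0073, -0.0012, 0.0074, 0.0014, 0.0081, 0, 0],
    [0.0077, -0.0013, 0.007, 0.0014, 0.0081, 0, 0],
    [0.008, -0.0014, 0.0066, 0.0014, 0.0081, 0, 0],
    [0.0083, -0.0014, 0.0062, 0.0014, 0.0081, 0, 0],
    [0.0086, -0.0015, 0.0058, 0.0014, 0.0081, 0, 0],
    [0.0089, -0.0015, 0.0054, 0.0014, 0.0081, 0, 0],
    [0.0092, -0.0016, 0.0049, 0.0014, 0.0081, 0, 0],
  ],
)

```text
t: 5.6
eef_pos: [0.5724, 0.0454, 0.2982]
tool_rot: [-0.065, 0.761, 0.643, -0.054]
contact_force: [-30.9, 1.9, 25.3]
gripper_width: 0.102
grasp_force: 49.9
```

jog_arm(
  deltas=[
    [0.0094, -0.0016, 0.0044, 0.0014, 0.0081, 0, 0],
    [0.0096, -0.0016, 0.0039, 0.0014, 0.0081, 0, 0],
    [0.0098, -0.0017, 0.0035, 0.0014, 0.0081, 0, 0],
    [0.0099, -0.0017, 0.003, 0.0014, 0.0081, 0, 0],
    [0.0101, -0.0017, 0.0025, 0.0014, 0.0081, 0, 0],
    [0.0102, -0.0017, 0.0019, 0.0014, 0.0081, 0, 0],
    [0.0103, -0.0017, 0.0014, 0.0014, 0.0081, 0, 0],
    [0.0103, -0.0018, 0.0009, 0.0014, 0.0081, 0, 0],
    [0.0104, -0.0018, 0.0004, 0.0014, 0.0081, 0, 0],
  ],
)

```text
t: 6.5
eef_pos: [0.6684, 0.0287, 0.3245]
tool_rot: [-0.086, 0.759, 0.641, -0.072]
contact_force: [-13.5, -0.8, 24.0]
gripper_width: 0.103
grasp_force: 51.8
```

jog_arm(
  deltas=[
    [0.0104, -0.0018, 0.0003, 0.0014, 0.0081, 0, 0],
    [0.0103, -0.0018, -0.0002, 0.0014, 0.0081, 0, 0],
    [0.0072, -0.0012, -0.0006, 0.001, 0.0056, 0, 0],
    [0.0061, -0.0009, -0.0007, 0.0007, 0.004, 0, 0],
    [0.0, 0, 0, 0, 0, 0, 0],
    [0, 0, 0, 0, 0, 0, 0],
    [0, 0, 0, 0, 0, 0, 0],
  ],
)

```text
t: 7.2
eef_pos: [0.7053, 0.0224, 0.3219]
tool_rot: [-0.092, 0.759, 0.64, -0.078]
contact_force: [1.3, -1.7, 12.4]
gripper_width: 0.103
grasp_force: 51.3
```

Run:
```python
from h import *
from station import bot
c=bot.read_camera("scene"); crop(c,150,60,300,250,2.4,"pics/s2.png")
o=bot.get_obs(); print(o["t"],o["eef_pos"],o["q"],o["contact_force"])
u=np.array([np.cos(-.1681),np.sin(-.1681)])
# estimate angle from tcp (bar 8mm ahead, lean .25)
x=(o["eef_pos"][:2]-[.6697,.0304])@u-.008*np.sin(.25); z=o["eef_pos"][2]-.102-.008*np.cos(.25)
print(np.hypot(x,z),np.hypot(.205,.041), np.pi-np.arctan2(z,x)-np.arctan2(.041,.205))
```

```text
7.25 [0.70532095 0.02239907 0.32184234] [-0.41217414  0.67637058  0.58660681  1.21482737 -0.36806397  1.59353205
 -0.01976822] [ 1.99456392 -0.92552389 12.80629706]
0.214875221225402 0.20905980005730418 1.5345544779090687
```

View pics/s2.png

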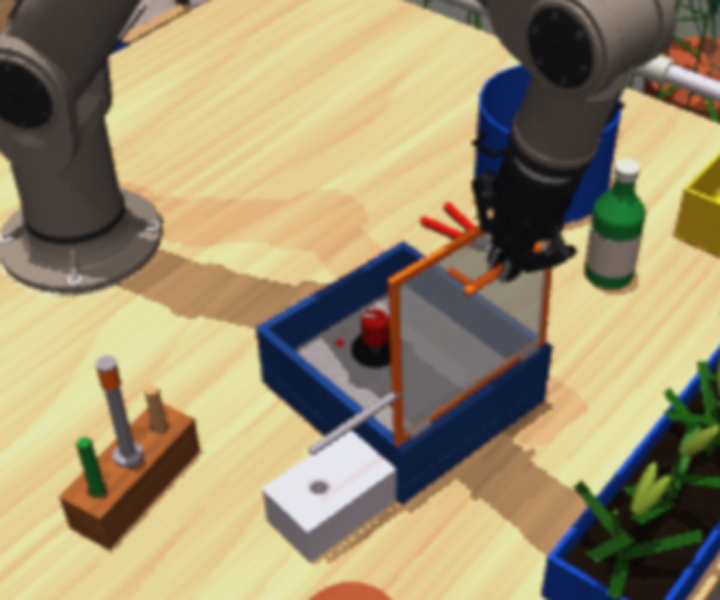

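The cover is fully up at about 1.53 rad. I'll release it, retract and head for the post.

jog_arm(
  deltas=[
    [0, 0, 0, 0, 0, 0, 0.32],
    [0, 0, 0, 0, 0, 0, 0.32],
    [0.006, -0.001, 0.024, 0, 0, 0, 0.32],
    [0.0085, -0.0014, 0.034, 0, 0, 0, 0.32],
    [0.004, -0.001, 0.034, -0.014, -0.082, 0, 0.32],
    [-0.01, -0.01, 0.005, -0.014, -0.082, 0, 0.5],
    [-0.03, -0.025, 0, -0.014, -0.082, 0, 0.6],
    [-0.033, -0.03, 0, 0, 0, -0.143, 0.6],
    [-0.033, -0.03, -0.005, 0, 0, -0.143, 0.6],
    [-0.033, -0.03, -0.015, 0, 0, -0.143, 0.6],
  ],
)

```text
t: 8.25
eef_pos: [0.582, -0.1059, 0.3952]
tool_rot: [0.001, 0.885, 0.466, 0.002]
contact_force: [0.0, -0.7, 0.9]
gripper_width: 0.6
grasp_force: 0.0
```

jog_arm(
  deltas=[
    [-0.036, -0.032, -0.015, 0, 0, -0.143, 0.6],
    [-0.036, -0.032, -0.02, 0, 0, -0.143, 0.6],
    [-0.036, -0.032, -0.025, 0, 0, -0.143, 0.6],
    [-0.036, -0.032, -0.025, 0, 0, -0.143, 0.6],
    [-0.03, -0.025, -0.02, 0, 0, -0.143, 0.6],
    [-0.0085, -0.008, -0.02, 0, 0, -0.143, 0.6],
    [0, 0, -0.01, 0, 0, -0.143, 0.6],
    [0, 0, 0, 0, 0, -0.143, 0.6],
  ],
)

```text
t: 9.05
eef_pos: [0.4066, -0.259, 0.2628]
tool_rot: [-0.0, 0.996, -0.089, -0.001]
contact_force: [-0.5, 0.7, 0.3]
gripper_width: 0.6
grasp_force: 0.0
```

Run:
```python
from h import *
from station import bot
c=bot.read_camera("wrist"); pickle.dump(c,open("w3.pkl","wb")); cv2.imwrite("pics/w3.png",c["img"][:,:,::-1])
o=bot.get_obs(); print(o["t"],o["eef_pos"],o["tool_rot"],o["q"],o["contact_force"],proj(c,(.4016,-.2673,.215)),c["eye"])
```

```text
9.1 [ 0.40726598 -0.2590059   0.26335925] [ 1.01568851e-05  9.95798375e-01 -9.15723446e-02 -3.19082959e-04] [-0.48458186  0.23447223  1.08763505  2.03696827 -0.24525932  1.00845938
 -1.02986627] [-0.13248957  0.04182882 -0.47685572] [335.9131186  239.31040791] [ 0.48155185 -0.2722058   0.38226823]
```

View pics/w3.png

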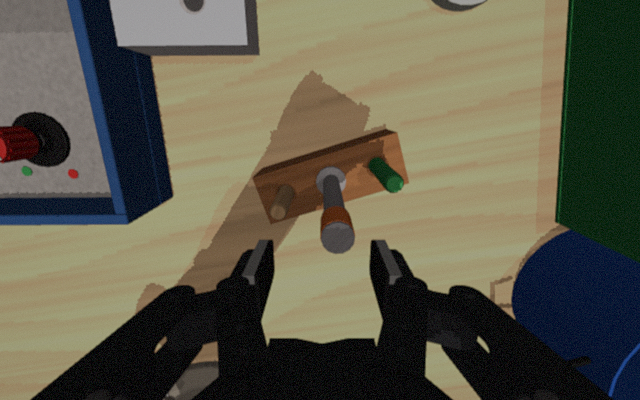

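The head top is at (337,236), about 1 mm from the prediction. I'll correct, descend and grip.

jog_arm(
  deltas=[
    [-0.0024, -0.0044, -0.02, 0, 0, 0.015, 0.6],
    [-0.0023, -0.0042, -0.025, 0, 0, 0, 0.6],
    [0, 0, -0.0148, 0, 0, 0, 0.5],
    [0, 0, 0, 0, 0, 0, 0.3],
    [0, 0, 0, 0, 0, 0, 0],
    [0, 0, 0, 0, 0, 0, 0],
    [0, 0, 0, 0, 0, 0, 0],
  ],
  newtons=80,
)

```text
t: 9.8
eef_pos: [0.4034, -0.2677, 0.2047]
tool_rot: [0.0, 0.997, -0.077, 0.001]
contact_force: [0.7, 0.1, -0.9]
gripper_width: 0.233
grasp_force: 78.1
```

jog_arm(
  deltas=[
    [0, 0, 0.015, 0, 0, 0, 0],
    [0, 0, 0.025, 0, 0, 0, 0],
    [0, 0, 0.03, 0, 0, 0, 0],
    [0.02, 0.01, 0.003, 0, 0, 0, 0],
    [0.038, 0.0195, 0, 0, 0, 0, 0],
    [0.04, 0.0205, 0, 0, 0, 0, 0],
    [0.04, 0.0205, 0, 0, 0, 0, 0],
    [0.035, 0.018, 0, 0, 0, 0, 0],
    [0.02, 0.011, 0, 0, 0, 0, 0],
    [0.005, 0.002, 0, 0, 0, 0, 0],
  ],
)

```text
t: 10.8
eef_pos: [0.6042, -0.1623, 0.2759]
tool_rot: [-0.0, 0.997, -0.074, 0.0]
contact_force: [0.3, 1.6, -0.9]
gripper_width: 0.235
grasp_force: 78.6
```

jog_arm(
  deltas=[
    [0, 0, 0, 0, 0, 0, 0],
  ],
)

```text
t: 10.9
eef_pos: [0.6015, -0.1652, 0.2764]
tool_rot: [0.0, 0.997, -0.077, -0.0]
contact_force: [0.1, -0.1, -2.0]
gripper_width: 0.239
grasp_force: 78.6
```

Run:
```python
from h import *
from station import bot
d={}
c=bot.read_camera("scene"); crop(c,220,150,180,135,4,"pics/s4.png"); d["s"]=c
o=bot.get_obs(); p=o["eef_pos"]; print(o["t"],p,o["tool_rot"],o["contact_force"])
pickle.dump(d,open("c4.pkl","wb"))
foot=np.array([p[0]-.0008,p[1],p[2]-.1947]); q=proj(c,foot); print("foot px in crop",(q-[220,150])*4+1.5, "socket px",(proj(c,(.6018,-.1661,.06))-[220,150])*4+1.5)
```

```text
10.95 [ 0.60044475 -0.16641444  0.27670189] [ 2.22376273e-04  9.96984880e-01 -7.75955173e-02 -1.85217849e-04] [ 0.09893241 -0.74723882 -2.23151008]
foot px in crop [246.92423453 427.05636369] socket px [251.09224588 448.75768246]
```

View pics/s4.png

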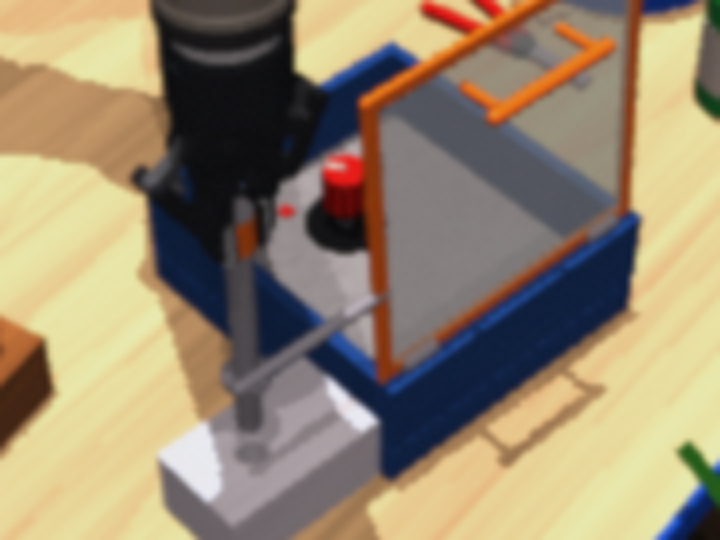

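jog_arm(
  deltas=[
    [0.0018, 0.0003, -0.008, 0, 0, 0, 0],
    [0, 0, -0.008, 0, 0, 0, 0],
    [0, 0, -0.004, 0, 0, 0, 0],
    [0, 0, -0.004, 0, 0, 0, 0],
    [0, 0, -0.003, 0, 0, 0, 0],
  ],
)

```text
t: 11.45
eef_pos: [0.6026, -0.1658, 0.2496]
tool_rot: [-0.0, 0.997, -0.078, 0.0]
contact_force: [0.4, -0.6, -2.3]
gripper_width: 0.227
grasp_force: 78.6
```

jog_arm(
  deltas=[
    [0, 0, -0.006, 0, 0, 0, 0],
    [0, 0, -0.007, 0, 0, 0, 0],
    [0, 0, -0.007, 0, 0, 0, 0],
    [0, 0, -0.007, 0, 0, 0, 0],
  ],
)

```text
t: 11.85
eef_pos: [0.6028, -0.1657, 0.2223]
tool_rot: [0.0, 0.997, -0.077, 0.0]
contact_force: [-0.2, -0.3, -1.3]
gripper_width: 0.236
grasp_force: 78.6
```

jog_arm(
  deltas=[
    [0, 0, -0.006, 0, 0, 0, 0],
    [0, 0, -0.005, 0, 0, 0, 0],
    [0, 0, -0.003, 0, 0, 0, 0],
    [0, 0, -0.002, 0, 0, 0, 0],
    [0, 0, -0.001, 0, 0, 0, 0],
  ],
)

```text
t: 12.35
eef_pos: [0.6028, -0.1658, 0.2059]
tool_rot: [-0.0, 0.997, -0.078, 0.0]
contact_force: [-0.2, -0.5, -1.1]
gripper_width: 0.234
grasp_force: 78.6
```

jog_arm(
  deltas=[
    [0, 0, -0.001, 0, 0, 0, 0],
    [0, 0, -0.001, 0, 0, 0, 0],
    [0, 0, -0.0005, 0, 0, 0, 0],
    [0, 0, 0, 0, 0, 0, 0],
  ],
)

```text
t: 12.75
eef_pos: [0.6031, -0.1659, 0.2041]
tool_rot: [-0.0, 0.997, -0.078, 0.001]
contact_force: [-0.7, -0.0, 2.7]
gripper_width: 0.233
grasp_force: 79.2
```

The post is home with light contact. I'll release, rise, back off away from the cover, then come in over the dial.

jog_arm(
  deltas=[
    [0, 0, 0.0, 0, 0, 0, 0.5],
    [0, 0, 0, 0, 0, 0, 0.5],
    [0, 0, 0, 0, 0, 0, 0.5],
    [0, 0, 0.02, 0, 0, 0, 0.5],
    [0, 0, 0.035, 0, 0, 0, 0.5],
    [0, 0, 0.035, 0, 0, 0, 0.6],
    [-0.02, 0.0034, 0.02, 0, 0, 0, 0.6],
    [-0.04, 0.0068, 0, 0, 0, 0.13, 0.6],
    [-0.043, 0.0073, 0, 0, 0, 0.135, 0.6],
    [-0.03, 0.0051, 0, 0, 0, 0.135, 0.6],
  ],
)

```text
t: 13.75
eef_pos: [0.4674, -0.1433, 0.3128]
tool_rot: [-0.0, 0.992, 0.125, -0.0]
contact_force: [-0.4, 0.5, -0.1]
gripper_width: 0.603
grasp_force: 0.0
```

jog_arm(
  deltas=[
    [0.006, 0.035, 0, 0, 0, 0.135, 0.6],
    [0.0075, 0.044, 0, 0, 0, 0.135, 0.6],
    [0.0075, 0.044, -0.01, 0, 0, 0.135, 0.6],
    [0.0075, 0.044, -0.02, 0, 0, 0.135, 0.6],
    [0.005, 0.029, -0.03, 0, 0, 0.135, 0.6],
    [0, 0.006, -0.035, 0, 0, 0.135, 0.6],
    [0, 0, -0.02, 0, 0, 0.135, 0.6],
    [0, 0, 0, 0, 0, 0, 0.6],
    [0, 0, 0, 0, 0, 0, 0.6],
  ],
)

```text
t: 14.65
eef_pos: [0.5036, 0.0583, 0.199]
tool_rot: [0.0, 0.83, 0.558, 0.0]
contact_force: [-0.6, -0.5, -0.1]
gripper_width: 0.602
grasp_force: 0.0
```

Run:
```python
from h import *
from station import bot
c=bot.read_camera("wrist"); w=c["img"]; s=bot.read_camera("scene")
a=cv2.resize(s["img"][120:300,210:400],(400,379),interpolation=cv2.INTER_CUBIC)
b=cv2.resize(w,(400,250),interpolation=cv2.INTER_AREA)
im=np.zeros((379,800,3),np.uint8); im[:379,:400]=a; im[:250,400:]=b; cv2.imwrite("pics/d.png",im[:,:,::-1])
o=bot.get_obs(); print(o["t"],o["eef_pos"],o["tool_rot"],o["q"],o["contact_force"],o["torque"]); top=proj(c,(.503,.0586,.095)); print("dial top pred",top, top*.625+[400,0])
hsv=cv2.cvtColor(w,cv2.COLOR_RGB2HSV); m=(((hsv[...,0]<6)|(hsv[...,0]>174))&(hsv[...,1]>150)&(hsv[...,2]>60)).astype(np.uint8)
n,l,st,ce=cv2.connectedComponentsWithStats(m)
for i in range(1,n):
    if st[i,4]>150: print(st[i],ce[i])
```

```text
14.75 [0.50431761 0.05846569 0.19990835] [1.92102542e-04 8.29218961e-01 5.58922194e-01 1.36334822e-03] [-0.79208802  0.30949235  0.67205075  2.04056494 -0.25203635  0.86902518
 -0.3640112 ] [-0.34857943 -0.19431091  0.89249372] [-0.08037675 -0.00678058  0.01125379]
dial top pred [319.66929113 204.73217224] [599.79330696 127.95760765]
[ 300  174   44   49 1439] [322.0590688  198.10771369]
```

View pics/d.png

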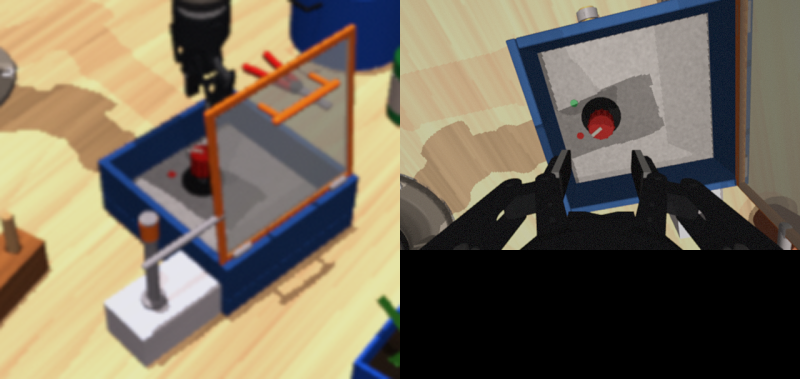

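The post stands in the socket with the cover's rod against it. The dial is centred between the fingers, so I'll descend and grip.

jog_arm(
  deltas=[
    [0, 0.0007, -0.02, 0, 0, 0, 0.6],
    [0, 0, -0.03, 0, 0, 0, 0.6],
    [0, 0, -0.03, 0, 0, 0, 0.6],
    [0, 0, -0.02, 0, 0, 0, 0.6],
    [0, 0, -0.01, 0, 0, 0, 0.6],
    [0, 0, -0.003, 0, 0, 0, 0.6],
    [0, 0, 0, 0, 0, 0, 0.6],
  ],
  newtons=35,
)

```text
t: 15.45
eef_pos: [0.5041, 0.0596, 0.0863]
tool_rot: [0.0, 0.828, 0.56, 0.001]
contact_force: [-0.1, 0.0, 0.3]
gripper_width: 0.6
grasp_force: 0.0
```

jog_arm(
  deltas=[
    [0, 0, 0, 0, 0, 0, 0.3],
    [0, 0, 0, 0, 0, 0, 0.2],
    [0, 0, 0, 0, 0, 0, 0.2],
    [0, 0, 0, 0, 0, 0, 0.2],
  ],
  newtons=35,
)

```text
t: 15.85
eef_pos: [0.5041, 0.0597, 0.0862]
tool_rot: [0.0, 0.828, 0.56, 0.001]
contact_force: [0.8, 0.2, 4.3]
gripper_width: 0.389
grasp_force: 34.4
```

jog_arm(
  deltas=[
    [0, 0, -0.002, 0, 0, 0, 0.2],
    [0, 0, -0.002, 0, 0, 0, 0.2],
    [0, 0, -0.001, 0, 0, 0, 0.2],
    [0, 0, 0, 0, 0, 0, 0.2],
  ],
)

```text
t: 16.25
eef_pos: [0.5042, 0.0597, 0.0812]
tool_rot: [0.0, 0.828, 0.56, 0.001]
contact_force: [-0.9, -0.1, 9.7]
gripper_width: 0.389
grasp_force: 34.9
```

jog_arm(
  deltas=[
    [0, 0, -0.0015, 0, 0, 0, 0.2],
    [0, 0, -0.001, 0, 0, 0, 0.2],
    [0, 0, 0, 0, 0, 0, 0.2],
  ],
)

```text
t: 16.55
eef_pos: [0.5042, 0.0597, 0.0789]
tool_rot: [-0.0, 0.828, 0.56, 0.001]
contact_force: [-1.7, 0.4, 11.9]
gripper_width: 0.385
grasp_force: 35.1
```

jog_arm(
  deltas=[
    [0, 0, -0.0005, 0, 0, -0.06, 0.2],
    [0, 0, 0, 0, 0, -0.1, 0.2],
    [0, 0, 0, 0, 0, -0.1, 0.2],
    [0, 0, 0, 0, 0, -0.1, 0.2],
    [0, 0, 0, 0, 0, -0.1, 0.2],
    [0, 0, 0, 0, 0, -0.1, 0.2],
    [0, 0, 0, 0, 0, -0.1, 0.2],
    [0, 0, 0, 0, 0, -0.1, 0.2],
  ],
)

```text
t: 17.35
eef_pos: [0.5051, 0.059, 0.0787]
tool_rot: [0.0, 0.977, 0.211, 0.002]
contact_force: [-0.1, -2.0, 11.8]
gripper_width: 0.388
grasp_force: 35.3
```

Run:
```python
from station import bot
o=bot.get_obs(); print(o["t"],o["eef_pos"],o["tool_rot"],o["q"],o["contact_force"],o["torque"],o["joint_torque"])
```

```text
17.35 [0.50505097 0.05896034 0.07873701] [3.11496284e-04 9.77474996e-01 2.11041801e-01 1.97311581e-03] [-0.80800876  0.57157702  0.73600389  2.12570734 -0.62736035  0.66622411
 -0.7859624 ] [-0.10856502 -2.02076338 11.8459551 ] [-0.59408533 -0.04701115  0.13270815] [  0.17258336 -39.60754395   7.23065034 -13.26107204  -0.14187276
   0.17029271   0.92847576]
```

jog_arm(
  deltas=[
    [0, 0, 0, 0, 0, -0.1, 0.2],
    [0, 0, 0, 0, 0, -0.1, 0.2],
    [0, 0, 0, 0, 0, -0.1, 0.2],
    [0, 0, 0, 0, 0, 0, 0.2],
  ],
)

```text
t: 17.75
eef_pos: [0.5051, 0.0585, 0.0787]
tool_rot: [0.001, 0.998, 0.063, 0.002]
contact_force: [0.6, -2.3, 12.1]
gripper_width: 0.388
grasp_force: 35.3
```

Run:
```python
from station import bot
o=bot.get_obs(); print(o["t"],o["eef_pos"],o["tool_rot"],o["contact_force"],o["torque"],o["joint_torque"][-1])
```

```text
17.75 [0.50514242 0.05852208 0.07865108] [6.60978418e-04 9.98011702e-01 6.29903694e-02 2.10208657e-03] [ 0.64201855 -2.29307533 12.0872639 ] [-0.62527623 -0.05107485 -0.06002314] -0.6128178723156452
```

jog_arm(
  deltas=[
    [0, 0, 0, 0, 0, -0.08, 0.2],
    [0, 0, 0, 0, 0, -0.08, 0.2],
    [0, 0, 0, 0, 0, 0, 0.2],
  ],
)

```text
t: 18.05
eef_pos: [0.5051, 0.0583, 0.0787]
tool_rot: [0.001, 1.0, -0.017, 0.002]
contact_force: [0.6, -2.1, 12.2]
gripper_width: 0.385
grasp_force: 35.3
```

Run:
```python
from station import bot
o=bot.get_obs(); print(o["t"],o["eef_pos"],o["tool_rot"],o["contact_force"],o["torque"],o["joint_torque"][-1])
```

```text
18.05 [0.50512577 0.05826332 0.07868128] [ 6.82398456e-04  9.99859421e-01 -1.66129665e-02  2.16389774e-03] [ 0.60726851 -2.09384114 12.22482   ] [-0.72848214 -0.07398055  0.01399291] -0.5969846248626709
```

jog_arm(
  deltas=[
    [0, 0, 0, 0, 0, -0.07, 0.2],
    [0, 0, 0, 0, 0, -0.07, 0.2],
    [0, 0, 0, 0, 0, 0, 0.2],
  ],
)

```text
t: 18.35
eef_pos: [0.506, 0.0579, 0.079]
tool_rot: [0.001, 0.996, -0.086, 0.003]
contact_force: [2.5, -3.9, 11.5]
gripper_width: 0.386
grasp_force: 35.5
```

Run:
```python
from h import *
from station import bot
o=bot.get_obs(); print(o["t"],o["eef_pos"],o["tool_rot"],o["contact_force"],o["torque"],o["joint_torque"][-1])
c=bot.read_camera("wrist"); q=proj(c,(.504,.059,.088)).round().astype(int); print(q)
w=c["img"][max(0,q[1]-75):q[1]+75,q[0]-100:q[0]+100]
cv2.imwrite("pics/d2.png",cv2.resize(w[:,:,::-1],None,fx=3,fy=3,interpolation=cv2.INTER_CUBIC))
```

```text
18.35 [0.50602404 0.05789897 0.07896753] [ 0.00105073  0.99632051 -0.08564051  0.00316834] [ 2.45897632 -3.92556858 11.47183874] [-1.02067902 -0.5145234   0.51197865] -0.9616583213210106
[320 292]
```

View pics/d2.png

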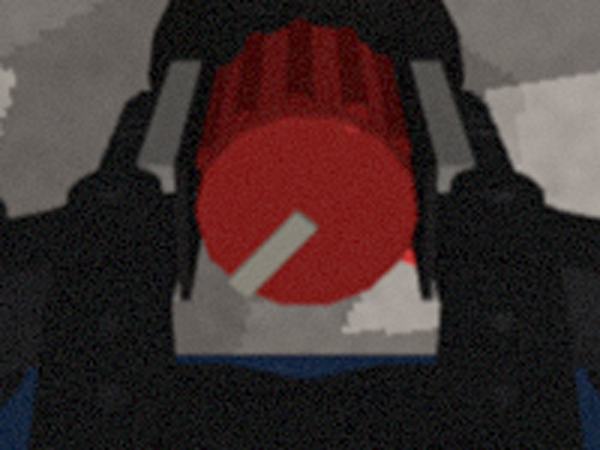

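The twist moment has jumped to 0.5 N m, so the dial is at its end stop, and the white line shows no slip. I'll ease the twist slightly, release and withdraw.

jog_arm(
  deltas=[
    [0, 0, 0, 0, 0, 0.02, 0.2],
    [0, 0, 0, 0, 0, 0, 0.6],
    [0, 0, 0, 0, 0, 0, 0.6],
    [0, 0, 0, 0, 0, 0, 0.6],
    [0, 0, 0.02, 0, 0, 0, 0.6],
    [0, 0, 0.03, 0, 0, 0, 0.6],
    [0, 0, 0.04, 0, 0, 0, 0.6],
    [-0.01, 0, 0.04, 0, 0, 0, 0.6],
    [-0.02, 0.02, 0.03, 0, 0, 0, 0.6],
    [-0.02, 0.03, 0, 0, 0, 0, 0.6],
  ],
)

```text
t: 19.4
eef_pos: [0.4547, 0.1086, 0.2403]
tool_rot: [-0.002, 0.997, -0.077, 0.002]
contact_force: [-0.8, 1.3, -0.8]
gripper_width: 0.6
grasp_force: 0.0
```

jog_arm(
  deltas=[
    [-0.01, 0.04, 0, 0, 0, 0, 0.6],
    [0, 0.04, 0, 0, 0, 0, 0.6],
    [0, 0.02, 0, 0, 0, 0, 0.6],
    [0, 0, 0, 0, 0, 0, 0.6],
    [0, 0, 0, 0, 0, 0, 0.6],
    [0, 0, 0, 0, 0, 0, 0.6],
    [0, 0, 0, 0, 0, 0, 0.6],
  ],
)

```text
t: 20.1
eef_pos: [0.4435, 0.2079, 0.2375]
tool_rot: [-0.0, 0.997, -0.076, 0.0]
contact_force: [-0.0, 0.5, -0.5]
gripper_width: 0.601
grasp_force: 0.0
```

Run:
```python
from h import *
from station import bot
s=bot.read_camera("scene"); t=bot.read_camera("top")
a=cv2.resize(s["img"][130:300,210:400],(400,358),interpolation=cv2.INTER_CUBIC)
b=cv2.resize(t["img"][140:270,255:400],(400,358),interpolation=cv2.INTER_CUBIC)
cv2.imwrite("pics/e.png",np.hstack([a,b])[:,:,::-1]); o=bot.get_obs(); print(o["t"],o["eef_pos"],o["contact_force"])
```

```text
20.2 [0.44346806 0.20848641 0.23754722] [ 0.34045904 -0.40638469  0.40266308]
```

View pics/e.png

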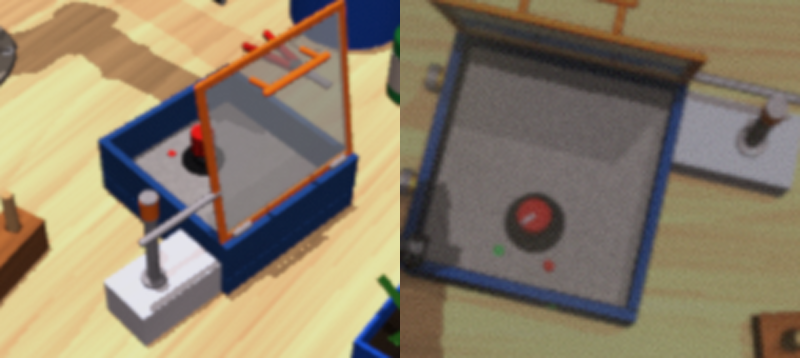

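The post is home and the white line is at the green mark. I'll give the cover time to settle fully against the post and check that nothing still moves.

jog_arm(
  deltas=[
    [0, 0, 0, 0, 0, 0, 0.6],
    [0, 0, 0, 0, 0, 0, 0.6],
    [0, 0, 0, 0, 0, 0, 0.6],
    [0, 0, 0, 0, 0, 0, 0.6],
    [0, 0, 0, 0, 0, 0, 0.6],
    [0, 0, 0, 0, 0, 0, 0.6],
    [0, 0, 0, 0, 0, 0, 0.6],
    [0, 0, 0, 0, 0, 0, 0.6],
    [0, 0, 0, 0, 0, 0, 0.6],
    [0, 0, 0, 0, 0, 0, 0.6],
  ],
)

```text
t: 21.2
eef_pos: [0.4433, 0.2096, 0.2375]
tool_rot: [-0.0, 0.997, -0.075, 0.0]
contact_force: [0.1, -0.4, 0.3]
gripper_width: 0.601
grasp_force: 0.0
```

jog_arm(
  deltas=[
    [0, 0, 0, 0, 0, 0, 0.6],
    [0, 0, 0, 0, 0, 0, 0.6],
    [0, 0, 0, 0, 0, 0, 0.6],
    [0, 0, 0, 0, 0, 0, 0.6],
    [0, 0, 0, 0, 0, 0, 0.6],
    [0, 0, 0, 0, 0, 0, 0.6],
    [0, 0, 0, 0, 0, 0, 0.6],
    [0, 0, 0, 0, 0, 0, 0.6],
    [0, 0, 0, 0, 0, 0, 0.6],
    [0, 0, 0, 0, 0, 0, 0.6],
  ],
)

```text
t: 22.2
eef_pos: [0.4433, 0.2095, 0.2375]
tool_rot: [-0.0, 0.997, -0.075, 0.0]
contact_force: [-0.8, -0.5, 1.2]
gripper_width: 0.597
grasp_force: 0.0
```

```bash
cat > rim.py <<'E'
from h import *
from station import bot
import os
t=bot.read_camera("top"); g=t["img"].astype(float)
prev=np.load("prev.npy") if os.path.exists("prev.npy") else cv2.resize(cv2.imread("pics/e.png")[:,400:,::-1],(145,130),interpolation=cv2.INTER_AREA).astype(float)
cur=g[140:270,255:400]; np.save("prev.npy",cur)
A=cv2.GaussianBlur(prev[:35,15:115].mean(2).astype(np.float32),(0,0),1); B=cv2.GaussianBlur(cur[:35,15:115].mean(2).astype(np.float32),(0,0),1)
print(cv2.phaseCorrelate(A,B,cv2.createHanningWindow((100,35),cv2.CV_32F)), np.abs(A-B).mean(), bot.get_obs()["t"])
# orange mask rows at rim
h=cv2.cvtColor(cur.astype(np.uint8),cv2.COLOR_RGB2HSV); m=(h[...,0]>8)&(h[...,0]<18)&(h[...,1]>150)&(np.arange(130)[:,None]<35)
y,x=np.nonzero(m); print(len(y),y.mean(),x.mean())
E
python3 rim.py
```

```text
((-0.168105898985921, 0.7756494248292363), 0.5540055720011393) 8.566197 22.25
368 10.603260869565217 64.90217391304348
```

jog_arm(
  deltas=[
    [0, 0, 0, 0, 0, 0, 0.6],
    [0, 0, 0, 0, 0, 0, 0.6],
    [0, 0, 0, 0, 0, 0, 0.6],
    [0, 0, 0, 0, 0, 0, 0.6],
    [0, 0, 0, 0, 0, 0, 0.6],
    [0, 0, 0, 0, 0, 0, 0.6],
    [0, 0, 0, 0, 0, 0, 0.6],
    [0, 0, 0, 0, 0, 0, 0.6],
    [0, 0, 0, 0, 0, 0, 0.6],
    [0, 0, 0, 0, 0, 0, 0.6],
  ],
)

```text
t: 23.25
eef_pos: [0.4433, 0.2096, 0.2375]
tool_rot: [-0.0, 0.997, -0.075, 0.0]
contact_force: [-0.4, 0.5, 0.1]
gripper_width: 0.6
grasp_force: 0.0
```

jog_arm(
  deltas=[
    [0, 0, 0, 0, 0, 0, 0.6],
    [0, 0, 0, 0, 0, 0, 0.6],
    [0, 0, 0, 0, 0, 0, 0.6],
    [0, 0, 0, 0, 0, 0, 0.6],
    [0, 0, 0, 0, 0, 0, 0.6],
    [0, 0, 0, 0, 0, 0, 0.6],
    [0, 0, 0, 0, 0, 0, 0.6],
    [0, 0, 0, 0, 0, 0, 0.6],
    [0, 0, 0, 0, 0, 0, 0.6],
    [0, 0, 0, 0, 0, 0, 0.6],
  ],
)

```text
t: 24.25
eef_pos: [0.4433, 0.2096, 0.2375]
tool_rot: [-0.0, 0.997, -0.075, 0.0]
contact_force: [-0.2, -0.3, -0.3]
gripper_width: 0.603
grasp_force: 0.0
```

```bash
python3 rim.py
```

```text
((-0.16465785831542235, 0.40453845638483443), 0.6995807732476128) 8.94066 24.3
419 12.293556085918855 63.19331742243437
```

The cover is still sinking slowly, so I'll keep waiting.

jog_arm(
  deltas=[
    [0, 0, 0, 0, 0, 0, 0.6],
    [0, 0, 0, 0, 0, 0, 0.6],
    [0, 0, 0, 0, 0, 0, 0.6],
    [0, 0, 0, 0, 0, 0, 0.6],
    [0, 0, 0, 0, 0, 0, 0.6],
    [0, 0, 0, 0, 0, 0, 0.6],
    [0, 0, 0, 0, 0, 0, 0.6],
    [0, 0, 0, 0, 0, 0, 0.6],
    [0, 0, 0, 0, 0, 0, 0.6],
    [0, 0, 0, 0, 0, 0, 0.6],
  ],
)

```text
t: 25.3
eef_pos: [0.4433, 0.2095, 0.2375]
tool_rot: [-0.0, 0.997, -0.075, 0.0]
contact_force: [-0.8, 0.2, -1.5]
gripper_width: 0.599
grasp_force: 0.0
```

jog_arm(
  deltas=[
    [0, 0, 0, 0, 0, 0, 0.6],
    [0, 0, 0, 0, 0, 0, 0.6],
    [0, 0, 0, 0, 0, 0, 0.6],
    [0, 0, 0, 0, 0, 0, 0.6],
    [0, 0, 0, 0, 0, 0, 0.6],
    [0, 0, 0, 0, 0, 0, 0.6],
    [0, 0, 0, 0, 0, 0, 0.6],
    [0, 0, 0, 0, 0, 0, 0.6],
    [0, 0, 0, 0, 0, 0, 0.6],
    [0, 0, 0, 0, 0, 0, 0.6],
  ],
)

```text
t: 26.3
eef_pos: [0.4433, 0.2095, 0.2375]
tool_rot: [-0.0, 0.997, -0.075, 0.0]
contact_force: [-0.2, -0.4, 0.3]
gripper_width: 0.604
grasp_force: 0.0
```

jog_arm(
  deltas=[
    [0, 0, 0, 0, 0, 0, 0.6],
    [0, 0, 0, 0, 0, 0, 0.6],
    [0, 0, 0, 0, 0, 0, 0.6],
    [0, 0, 0, 0, 0, 0, 0.6],
    [0, 0, 0, 0, 0, 0, 0.6],
    [0, 0, 0, 0, 0, 0, 0.6],
    [0, 0, 0, 0, 0, 0, 0.6],
    [0, 0, 0, 0, 0, 0, 0.6],
    [0, 0, 0, 0, 0, 0, 0.6],
    [0, 0, 0, 0, 0, 0, 0.6],
  ],
)

```text
t: 27.3
eef_pos: [0.4433, 0.2095, 0.2375]
tool_rot: [-0.0, 0.997, -0.075, 0.0]
contact_force: [-0.4, 0.5, -0.6]
gripper_width: 0.596
grasp_force: 0.0
```

```bash
python3 rim.py
```

```text
((-0.12248067486850545, 0.1757999354206845), 0.571432909435696) 11.107933 27.35
508 17.1496062992126 59.86417322834646
```

jog_arm(
  deltas=[
    [0, 0, 0, 0, 0, 0, 0.6],
    [0, 0, 0, 0, 0, 0, 0.6],
    [0, 0, 0, 0, 0, 0, 0.6],
    [0, 0, 0, 0, 0, 0, 0.6],
    [0, 0, 0, 0, 0, 0, 0.6],
    [0, 0, 0, 0, 0, 0, 0.6],
    [0, 0, 0, 0, 0, 0, 0.6],
    [0, 0, 0, 0, 0, 0, 0.6],
    [0, 0, 0, 0, 0, 0, 0.6],
    [0, 0, 0, 0, 0, 0, 0.6],
  ],
)

```text
t: 28.35
eef_pos: [0.4433, 0.2095, 0.2375]
tool_rot: [-0.0, 0.997, -0.075, 0.0]
contact_force: [-0.6, 0.4, 0.0]
gripper_width: 0.6
grasp_force: 0.0
```

jog_arm(
  deltas=[
    [0, 0, 0, 0, 0, 0, 0.6],
    [0, 0, 0, 0, 0, 0, 0.6],
    [0, 0, 0, 0, 0, 0, 0.6],
    [0, 0, 0, 0, 0, 0, 0.6],
    [0, 0, 0, 0, 0, 0, 0.6],
    [0, 0, 0, 0, 0, 0, 0.6],
    [0, 0, 0, 0, 0, 0, 0.6],
    [0, 0, 0, 0, 0, 0, 0.6],
    [0, 0, 0, 0, 0, 0, 0.6],
    [0, 0, 0, 0, 0, 0, 0.6],
  ],
)

```text
t: 29.35
eef_pos: [0.4433, 0.2096, 0.2375]
tool_rot: [-0.0, 0.997, -0.075, 0.0]
contact_force: [-0.0, 0.0, 0.7]
gripper_width: 0.603
grasp_force: 0.0
```

jog_arm(
  deltas=[
    [0, 0, 0, 0, 0, 0, 0.6],
    [0, 0, 0, 0, 0, 0, 0.6],
    [0, 0, 0, 0, 0, 0, 0.6],
    [0, 0, 0, 0, 0, 0, 0.6],
    [0, 0, 0, 0, 0, 0, 0.6],
    [0, 0, 0, 0, 0, 0, 0.6],
    [0, 0, 0, 0, 0, 0, 0.6],
    [0, 0, 0, 0, 0, 0, 0.6],
    [0, 0, 0, 0, 0, 0, 0.6],
    [0, 0, 0, 0, 0, 0, 0.6],
  ],
)

```text
t: 30.35
eef_pos: [0.4433, 0.2096, 0.2375]
tool_rot: [-0.0, 0.997, -0.075, 0.0]
contact_force: [0.1, 0.0, 0.5]
gripper_width: 0.6
grasp_force: 0.0
```

```bash
python3 rim.py
```

```text
((-0.0769847341324379, 0.7124676441802258), 0.5417264726426866) 6.6060915 30.4
462 19.4004329004329 55.54545454545455
```

The cover may still be moving. I've now viewed 12 pictures, which is over the 10 allowed, so I'll only use numbers from here.

```bash
sed -i 's/:35,/:60,/g; s/(100,35)/(100,60)/; s/\[:,None\]<35/[:,None]<60/' rim.py; python3 rim.py; python3 rim.py
```

```text
((-0.15674427622858644, 0.030961361050827918), 1.093909459431966) 0.25373974 30.45
526 21.38212927756654 60.11216730038023
((0.08008466313620488, 0.004126226883705897), 1.071368910153707) 0.263906 30.5
522 21.381226053639846 60.024904214559385
```

jog_arm(
  deltas=[
    [0, 0, 0, 0, 0, 0, 0.6],
    [0, 0, 0, 0, 0, 0, 0.6],
    [0, 0, 0, 0, 0, 0, 0.6],
    [0, 0, 0, 0, 0, 0, 0.6],
    [0, 0, 0, 0, 0, 0, 0.6],
    [0, 0, 0, 0, 0, 0, 0.6],
    [0, 0, 0, 0, 0, 0, 0.6],
    [0, 0, 0, 0, 0, 0, 0.6],
    [0, 0, 0, 0, 0, 0, 0.6],
    [0, 0, 0, 0, 0, 0, 0.6],
  ],
)

```text
t: 31.5
eef_pos: [0.4433, 0.2096, 0.2375]
tool_rot: [-0.0, 0.997, -0.075, 0.0]
contact_force: [0.3, -0.1, 0.3]
gripper_width: 0.599
grasp_force: 0.0
```

jog_arm(
  deltas=[
    [0, 0, 0, 0, 0, 0, 0.6],
    [0, 0, 0, 0, 0, 0, 0.6],
    [0, 0, 0, 0, 0, 0, 0.6],
    [0, 0, 0, 0, 0, 0, 0.6],
    [0, 0, 0, 0, 0, 0, 0.6],
    [0, 0, 0, 0, 0, 0, 0.6],
    [0, 0, 0, 0, 0, 0, 0.6],
    [0, 0, 0, 0, 0, 0, 0.6],
    [0, 0, 0, 0, 0, 0, 0.6],
    [0, 0, 0, 0, 0, 0, 0.6],
  ],
)

```text
t: 32.5
eef_pos: [0.4433, 0.2096, 0.2375]
tool_rot: [-0.0, 0.997, -0.075, 0.0]
contact_force: [1.0, -0.8, -0.2]
gripper_width: 0.599
grasp_force: 0.0
```

```bash
python3 rim.py
```

```text
((-0.28120276673133304, 0.37914243079350385), 0.9009550418059031) 1.7591481 32.55
519 23.984585741811177 59.56840077071291
```

jog_arm(
  deltas=[
    [0, 0, 0, 0, 0, 0, 0.6],
    [0, 0, 0, 0, 0, 0, 0.6],
    [0, 0, 0, 0, 0, 0, 0.6],
    [0, 0, 0, 0, 0, 0, 0.6],
    [0, 0, 0, 0, 0, 0, 0.6],
    [0, 0, 0, 0, 0, 0, 0.6],
    [0, 0, 0, 0, 0, 0, 0.6],
    [0, 0, 0, 0, 0, 0, 0.6],
    [0, 0, 0, 0, 0, 0, 0.6],
    [0, 0, 0, 0, 0, 0, 0.6],
  ],
)

```text
t: 33.55
eef_pos: [0.4433, 0.2096, 0.2375]
tool_rot: [-0.0, 0.997, -0.075, 0.0]
contact_force: [0.0, -0.3, -0.2]
gripper_width: 0.6
grasp_force: 0.0
```

jog_arm(
  deltas=[
    [0, 0, 0, 0, 0, 0, 0.6],
    [0, 0, 0, 0, 0, 0, 0.6],
    [0, 0, 0, 0, 0, 0, 0.6],
    [0, 0, 0, 0, 0, 0, 0.6],
    [0, 0, 0, 0, 0, 0, 0.6],
    [0, 0, 0, 0, 0, 0, 0.6],
    [0, 0, 0, 0, 0, 0, 0.6],
    [0, 0, 0, 0, 0, 0, 0.6],
    [0, 0, 0, 0, 0, 0, 0.6],
    [0, 0, 0, 0, 0, 0, 0.6],
  ],
)

```text
t: 34.55
eef_pos: [0.4433, 0.2095, 0.2375]
tool_rot: [0.0, 0.997, -0.075, 0.0]
contact_force: [-0.9, -0.0, -0.3]
gripper_width: 0.596
grasp_force: 0.0
```

```bash
python3 rim.py
```

```text
((-0.014359215842489448, 0.26279104321515234), 1.0087822453180948) 0.7699946 34.6
536 24.777985074626866 59.64179104477612
```

jog_arm(
  deltas=[
    [0, 0, 0, 0, 0, 0, 0.6],
    [0, 0, 0, 0, 0, 0, 0.6],
    [0, 0, 0, 0, 0, 0, 0.6],
    [0, 0, 0, 0, 0, 0, 0.6],
    [0, 0, 0, 0, 0, 0, 0.6],
    [0, 0, 0, 0, 0, 0, 0.6],
    [0, 0, 0, 0, 0, 0, 0.6],
    [0, 0, 0, 0, 0, 0, 0.6],
    [0, 0, 0, 0, 0, 0, 0.6],
    [0, 0, 0, 0, 0, 0, 0.6],
  ],
)

```text
t: 35.6
eef_pos: [0.4433, 0.2096, 0.2375]
tool_rot: [-0.0, 0.997, -0.075, 0.0]
contact_force: [-0.4, -0.4, 0.5]
gripper_width: 0.599
grasp_force: 0.0
```

jog_arm(
  deltas=[
    [0, 0, 0, 0, 0, 0, 0.6],
    [0, 0, 0, 0, 0, 0, 0.6],
    [0, 0, 0, 0, 0, 0, 0.6],
    [0, 0, 0, 0, 0, 0, 0.6],
    [0, 0, 0, 0, 0, 0, 0.6],
    [0, 0, 0, 0, 0, 0, 0.6],
    [0, 0, 0, 0, 0, 0, 0.6],
    [0, 0, 0, 0, 0, 0, 0.6],
    [0, 0, 0, 0, 0, 0, 0.6],
    [0, 0, 0, 0, 0, 0, 0.6],
  ],
)

```text
t: 36.6
eef_pos: [0.4433, 0.2095, 0.2375]
tool_rot: [-0.0, 0.997, -0.075, 0.0]
contact_force: [0.5, -0.1, 0.0]
gripper_width: 0.603
grasp_force: 0.0
```

```bash
python3 rim.py
```

```text
((-0.015789690808986734, 0.03844935596415411), 1.0593887901306152) 0.24908218 36.65
528 24.522727272727273 58.87310606060606
```

The difference is down to the noise floor, so the cover is at rest. I'll hand in.

```bash
python3 -c "
from station import bot
print(bot.hand_in())"
```

```text
the job is handed in; nothing more can be done
None
```

I handed the job in at about 37 s, with the post home in the socket, the cover at rest against it, and the dial turned to its end stop and released. The hand-in returned no verdict, I didn't measure the dial's spring-back or the bystanders' positions, and I viewed 12 pictures, over the limit of 10.

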